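Dispense one blank flange and slide it to the clamp ring's end

TASK

Press the feeder's plunger fully down once and let it rise, so that a single blank flange comes out into the channel. Then nudge that blank sideways with the fingertips along the channel until it rests against the end stop nearest the ribbed clamp ring, and move clear. Push only: do not pick up or lift anything, leave the other blanks in the feeder, and do not disturb the things standing around.

Things in the scene. Friction and masses are not known exactly. Their poses are not given: they have to be found in the camera images.
- feeder: fixed blank feeder, 200 x 246 mm, origin at bench level under the stack of blanks, z up; +x is the ejecting direction (away from the robot, yaw within 0.4 rad). Deck top 10 mm above the bench. Magazine at x -26 to 25, y +-28 mm, 55 mm high, open on top, outlet slot at its foot facing +x. Grey housing behind it, x -110 to -30, y +-29 mm, 60 mm high, carries the plunger at x = -70
- outlet (a point): point on the deck at feeder x = 49, y = 0 mm, z = 10 mm, where an ejected blank lies (within about 4 mm). The white channel passes here along the feeder's y: front fence face at feeder x = 70 mm, rear rail face at x = 18 mm, both 6 mm above the deck
- end_left (a point): point on the deck at the channel's +y end, feeder x = 46, y = 95 mm, z = 10 mm: centre of a blank that rests against that end stop (stop face at y = 115 mm, 10 mm high)
- end_right (a point): the same at the -y end, feeder y = -95 mm
- plunger_top (a point): centre of the top of the plunger's black round head (34 mm across), 100 mm above the bench when up; moves with it
- plunger (a joint): 0 = up, 0.025 m = fully down on its stop. It needs 3 N at the top and up to about 15 N near the bottom (spring 10 N, blank friction, damping 30 N per m/s; press at about 0.05 m/s); it rises by itself in 1 s. Going down it drives a tongue forward by 2.2 times its travel, which pushes the bottom blank out into the channel; as it rises the next blank drops into place
- blank_a: the bottom blank of the stack, the one that comes out: plain polished stainless disc 40 mm across, 8 mm thick, 55 g nominal, slides easily (friction about 0.25), origin at the centre of its underside (10 mm above the bench)
- blank_b: blank of the stack, second from the bottom, same disc; to stay in the feeder, it only drops 8 mm
- blank_c: blank of the stack, the top one, same disc; to stay in the feeder, it only drops 8 mm
- clamp_ring: ribbed aluminium clamp ring lying on the bench beyond one end of the channel, 63 mm across, 17 mm high, with a small screw lug; origin at the centre of its underside. It marks the end to use; loose, leave alone
- bolt_1: polished steel hex bolt standing on its head beyond the other end of the channel, 22 mm across, 48 mm high; origin under its head; leave alone
- bolt_2: the same bolt, beside the feeder's housing on its +y side; leave alone
- centring_ring: plain aluminium ring, 40 mm across, 8 mm high, beside the magazine on the +y side, origin at the centre of its underside; leave alone
- wrench: stainless open-end wrench, 150 mm long, lying beside the feeder's housing on its -y side; leave alone
- jar: closed jar, 56 mm across, 60 mm high, far left on the bench; leave alone
- hex_key: red-handled hex key, 180 mm long, lying far right on the bench; leave alone
Things that resemble listed ones, but are neither listed nor needed, are in the scene too. What is shaped like the blank_c but blue or green is not meant.

How it is judged:
By the outcome, as a careful person would: the job done as asked, in the order asked, and still so for the second after the job is handed in, with the robot touching nothing.
It also fails if it takes over 42 s, if anything falls off the work surface, if the arm or the gripper's body presses on something with over 40 N, if the wrist force passes 120 N, or if a joint passes its speed limit or range.

ROBOT

A 7-joint arm with a two-finger parallel gripper is mounted at the origin on the work surface. World frame = base frame: x ahead of the robot, y to its left, z up, the work surface at z = 0. Lengths are in m, angles in rad, forces in N, time in s.
With the tool pointing down it reaches from about 0.4 to 0.9 m from the base axis. Payload 5.5 kg.
Tool frame: the origin (TCP) lies midway between the tips of the shut fingers; the grasp point (between the pads) lies behind it (robot.tcp_to_grasp is the z of the grasp point in the tool frame, in m); z points along the fingers, y is the line along which they close (so a half turn about z gives the same grasp; the last joint's range is limited). The gripper opens to 85 mm and grips with 20 to 120 N. Pads are 22 mm wide; open, the fingers measure 114 mm over their backs; the gripper's body (76 mm by 85 mm) begins 54 mm behind the grasp point. The pads swing forward as they close: fully open they stand 13 mm farther back than shut.
Start: joints at [-0.869, 0.501, -0.427, 1.55, 0.221, 1.138, -0.21], TCP at [0.276, 0.588, 0.231] pointing down, gripper open.
Joint ranges: [-2.88, 2.88], [-0.31, 2.03], [-1.54, 1.56], [0.2, 2.42], [-1.41, 4.55], [0.19, 2.02], [-2.57, 2.57]. Speed limits (rad/s): [2.57, 2.57, 3.14, 3.14, 3.14, 3.14, 3.14].

INTERFACE

Orientations are given as a 3x3 rotation matrix whose columns are the frame's x, y, z axes.
In Python, from rig import robot gives the robot as it stands. The module is installed in compiled form; this text tells all that it offers.
- The arm moves only by the shell command python3 -m crank 'ROWS' [FORCE]. ROWS is JSON, a list of rows, each a list of 7 numbers: the shift along the tool's x, y, z in units of 25 mm (1.0 is 25 mm), then the turn, a rotation vector about the tool's x, y, z in rad, then the closure, from 0 (fully open) to 1 (shut). In form: [[tx, ty, tz, wx, wy, wz, grip], ...]. A call has 1 to 8 rows; each row is the pose to reach, as a shift and turn from the pose commanded when the call began, along the tool's axes at that moment; what a row does not reach only later rows make up. A row lasts 1/10 s, in which the tool goes at most 50 mm and 8.59 degrees, less where a joint would pass 70% of its speed; a pose out of reach is approached as far as the arm can. A call with a gripper value outside its range is refused whole. The fingers move at their own pace and stop on an object; FORCE is the grip in N (left out, the last holds). Time passes only in rows, so rows that repeat a pose let the fingers close. It gives the time, the measured TCP pose, the force, the opening and the grip force at its end, in the units of the state.
- robot.sense(): the state, without advancing time (a new reading comes with each control period).
- robot.grab_frame(name): name is "side" or "top" or "wrist"; returns the picture (384x512x3 uint8, red, green, blue); there is no depth.
- robot.get_calibration(name): a dict with "intrinsics" (3x3 intrinsics, pixels), "k1" (the pictures are not rectified: a ray, as slopes to the right and down, at radius r is drawn at 1 + k1 r^2 times it, then the intrinsics apply), "pose" (4x4, takes a point from camera to world coordinates). Camera axes: x right, y down, z forward; pixel columns grow to the right and rows downward; lengths in m; the calibration is good to about 2 mm. A picture is of the moment at which its call begins: read the wrist's pose just before it. get_calibration takes no time and is no camera call; for the wrist camera it gives the pose at the moment of the call.
- robot.finish_job(): hands the job in; it is judged then, once.
The state is a dict: "t": time; "joint_positions": joint angles; "joint_vel": joint speeds; "effort": joint torques, N m; "tool_pos": TCP position; "ee_rot": TCP orientation; "force": force on the tool from outside, world axes, zero at the start; "moment": the same for the moment, N m; "opening": finger opening in m; "gripper_force": force on a finger pad.
Only numpy, scipy, OpenCV 4.12 (cv2) and the standard library are available. Lean on these libraries where they do the work, as an engineer would, in place of code of your own. Each camera call takes 0.05 s, during which the arm holds its last target. There are 200 camera calls.

## Working session

There is one attempt and no reset: what is moved stays moved. The work goes in short steps, Python scripts to look and compute and a shell command to move; the robot and the scene stay as the last step left them, time stands still between calls to the robot, and variables do not carry over. Pictures are saved under pics/ and viewed, at most 10 in all, crops included, and the job is handed in when it is done.

```bash
mkdir -p pics; cat > h.py <<'E'
import numpy as np, cv2
from rig import robot
def ray(name,u,v,cal=None):
    c=cal or robot.get_calibration(name); K=np.array(c["intrinsics"]);T=np.array(c["pose"])
    d=np.array([(u-K[0,2])/K[0,0],(v-K[1,2])/K[1,1]]);s=d.copy()
    for _ in range(30): s=d/(1+c["k1"]*(s@s))
    return T[:3,3],T[:3,:3]@np.array([s[0],s[1],1])
def onplane(name,u,v,z,cal=None):
    o,d=ray(name,u,v,cal); return o+d*(z-o[2])/d[2]
def proj(name,P,cal=None):
    c=cal or robot.get_calibration(name); K=np.array(c["intrinsics"]);T=np.array(c["pose"])
    p=T[:3,:3].T@(np.array(P)-T[:3,3]); s=p[:2]/p[2]; s=s*(1+c["k1"]*(s@s))
    return K[:2,:2]@s+K[:2,2]
def save(name,f,crop=None,k=1):
    im=robot.grab_frame(name)[:,:,::-1]
    if crop: im=im[crop[1]:crop[3],crop[0]:crop[2]]
    cv2.imwrite(f,cv2.resize(im,None,fx=k,fy=k,interpolation=cv2.INTER_CUBIC))
E
python3 - <<'E'
from h import *
save("top","pics/top.png",None,1.5);save("side","pics/side.png",None,1.5)
print(robot.tcp_to_grasp,robot.sense()["ee_rot"])
for n in("top","side"):print(robot.get_calibration(n)["pose"])
E
```

```text
-0.0187 [[-9.05308608e-01  4.24753608e-01 -8.34421411e-04]
 [ 4.24754420e-01  9.05307211e-01 -1.59233178e-03]
 [ 7.90590530e-05 -1.79597585e-03 -9.99998384e-01]]
[[-0.00963915 -0.97706698  0.21271389  0.34989311]
 [-0.99993921  0.00827943 -0.00728212 -0.00827686]
 [ 0.00535397 -0.21277116 -0.97708739  1.17785627]
 [ 0.          0.          0.          1.        ]]
[[-0.98587424 -0.1235771   0.11305165  0.49279935]
 [-0.16735974  0.70052194 -0.69372886  0.59214403]
 [ 0.00653384 -0.70284971 -0.71130837  0.73166858]
 [ 0.          0.          0.          1.        ]]
```

View pics/top.png

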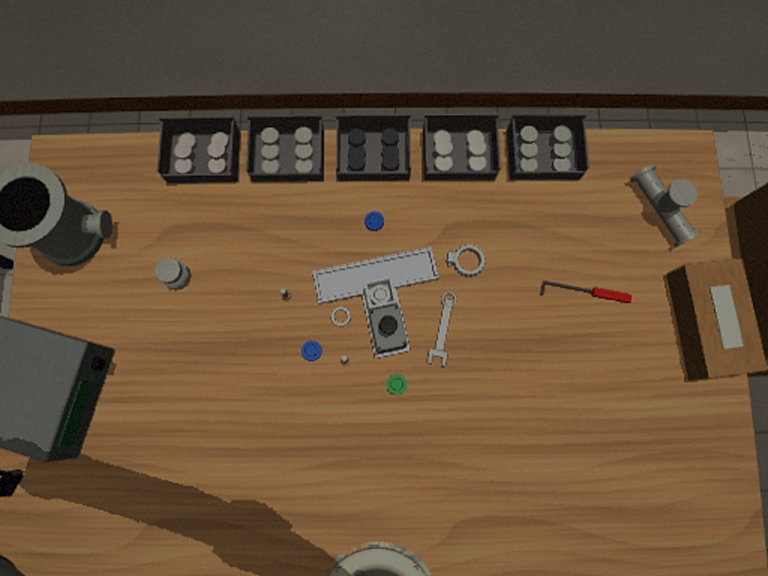

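View pics/side.png

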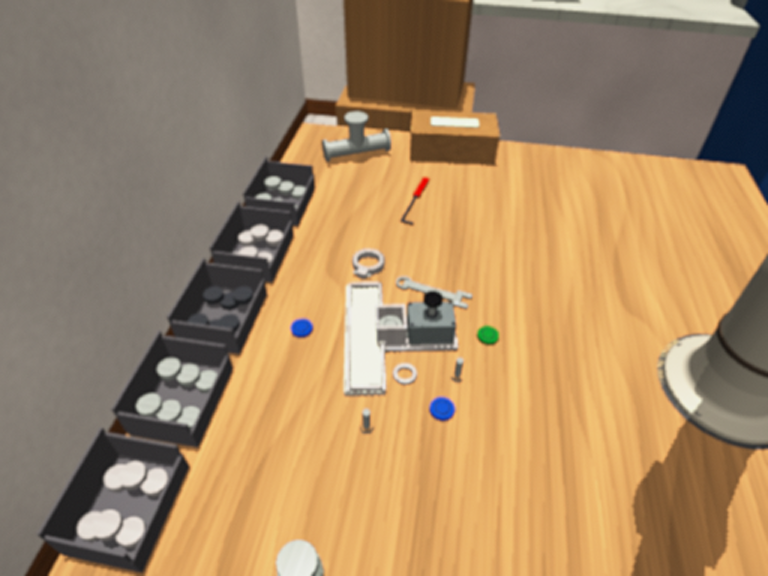

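The top view shows the clamp ring (468,261) past the channel's right (-y) end. A plain ring at (341,316) is the centring ring, and the bolts are at (284,294) and (345,359). That makes end_right the target. The plunger head is at (388,325). An enlarged crop will confirm this and give the corners.

```bash
python3 - <<'E'
from h import *
save("top","pics/crop.png",(200,155,330,245),6)
E
```

```text
(no output)
```

View pics/crop.png

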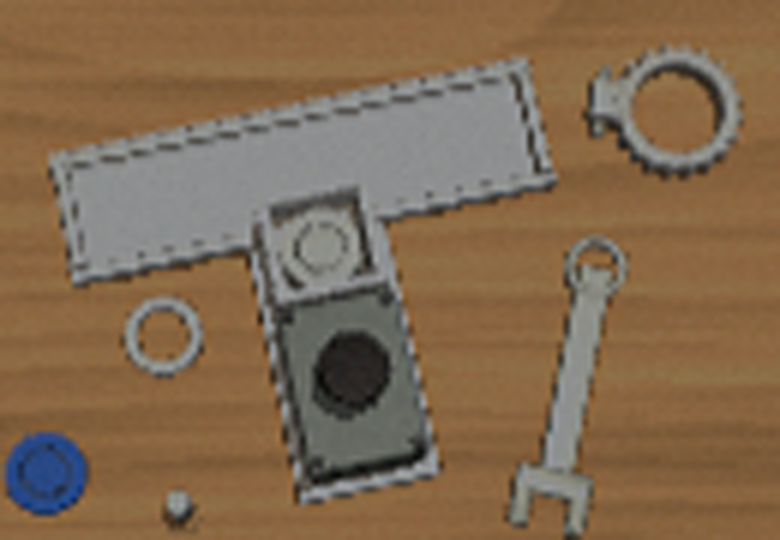

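```bash
cat >> h.py <<'E'
def F(p,x,y,z): # feeder->world
    c,s=np.cos(p[2]),np.sin(p[2]); return np.array([p[0]+c*x-s*y,p[1]+s*x+c*y,z])
E
python3 - <<'E'
from h import *
from scipy.optimize import least_squares
o=lambda u,v:((u+.5)/6-.5+200,(v+.5)/6-.5+155)
cal=robot.get_calibration("top")
ob=[(50,157),(527,60),(553,185),(78,283),(352,367),(322,248)]
P=lambda q:[(q[3],.123,.02),(q[3],-.123,.02),(q[4],-.123,.018),(q[4],.123,.018),(-.07,0,.1),(0,0,.034)]
f=lambda q:np.ravel([proj("top",F(q,*a),cal)-o(*b) for a,b in zip(P(q),ob)])
r=least_squares(f,[.55,0,.2,.08,.01],x_scale=[.1,.1,.1,.1,.1])
print(r.x,r.fun.round(2))
q=r.x
for n,a in dict(pl=(-.07,0,.1),out=(.049,0,.01),er=(.046,-.095,.01)).items():print(n,F(q,*a))
print("side plunger px*1.5",proj("side",F(q,-.07,0,.1))*1.5, "er",proj("side",F(q,.046,-.095,.01))*1.5)
print("ring",onplane("top",*o(680,110),.017))
s=robot.sense();R=np.array(s["ee_rot"]);print(s["tool_pos"],"shift to above plunger in tool units",R.T@(F(q,-.07,0,.15)-s["tool_pos"])/.025,"tool yaw y-axis",np.arctan2(R[1,1],R[0,1]))
E
```

```text
[ 0.57759002 -0.00957509  0.19898982  0.07554723  0.01053007] [-0.36  0.07  0.45 -0.11  0.94 -0.21 -0.95  0.17  0.11  0.04 -0.17 -0.04]
pl [ 0.50897135 -0.02341263  0.1       ]
out [6.25623091e-01 1.11193838e-04 1.00000000e-02]
er [ 0.64146181 -0.09360719  0.01      ]
side plunger px*1.5 [433.42449724 297.7271039 ] er [364.0883798  295.69714354]
ring [ 0.64988932 -0.19034832  0.017     ]
[0.27595934 0.58793205 0.23048353] shift to above plunger in tool units [-18.82646339 -18.17284815   3.2457789 ] tool yaw y-axis 1.1320216462409125
```

Right-hand ribbed ring at crop (680,110) is confirmed, and the fit residuals are under 1 px. The side view agrees too: predicted plunger (433,298), seen at (433,299). Moving now.

```bash
cat >> h.py <<'E'
Q=[0.57759,-0.009575,0.19899]
def go(x,y,z): # shift in tool units to feeder x,y, world z
    s=robot.sense();R=np.array(s["ee_rot"]);d=F(Q,x,y,z)
    print("shift",(R.T@(d-s["tool_pos"])/.025).round(2),"yaw err",round(Q[2]+np.pi/2-np.arctan2(R[1,1],R[0,1]),3),"tilt",R[:2,2].round(3),"t",s["t"],"F",np.round(s["force"],1))
E
python3 -m crank '[[-9.4,-9.1,1.4,0,0,-0.64,1],[-9.4,-9.1,1.4,0,0,-0.64,1],[-9.4,-9.1,1.4,0,0,-0.64,1],[-9.4,-9.1,1.4,0,0,-0.64,1],[-9.4,-9.1,1.4,0,0,-0.64,1],[-9.4,-9.1,1.4,0,0,-0.64,1],[-9.4,-9.1,1.4,0,0,-0.64,1],[-9.4,-9.1,1.4,0,0,-0.64,1]]' 60
python3 -c "
from h import *
go(-.07,0,.14)"
```

```text
t: 0.95
tool_pos: [0.394, 0.2767, 0.1953]
ee_rot: [[-0.981, -0.192, -0.001], [-0.192, 0.981, -0.004], [0.001, -0.004, -1.0]]
force: [-0.1, 0.3, 0.6]
opening: 0.0001
gripper_force: 0.0
shift [ -2.22 -12.65   2.26] yaw err 0.006 tilt [-0.001 -0.004] t 0.95 F [-0.1  0.3  0.6]
```

```bash
python3 -m crank '[[-2.2,-12.65,1.5,0,0,0,1],[-2.2,-12.65,1.5,0,0,0,1],[-2.2,-12.65,1.5,0,0,0,1],[-2.2,-12.65,1.5,0,0,0,1],[-2.2,-12.65,1.5,0,0,0,1],[-2.2,-12.65,1.5,0,0,0,1],[-2.2,-12.65,1.5,0,0,0,1],[-2.2,-12.65,1.5,0,0,0,1]]' >/dev/null
python3 -c "
from h import *
go(-.07,0,.105)
c=robot.get_calibration('wrist');print([proj('wrist',F(Q,*a),c).round() for a in((-.07,0,.1),(0,0,.034),(.046,-.095,.01),(.049,0,.01))])
save('wrist','pics/w1.png')"
```

```text
shift [ 0.07 -0.12  2.13] yaw err 0.004 tilt [-0.    -0.001] t 1.75 F [ 0.6 -0.5  0.3]
[array([248., 210.]), array([250., 256.]), array([158., 285.]), array([251., 288.])]
```

View pics/w1.png

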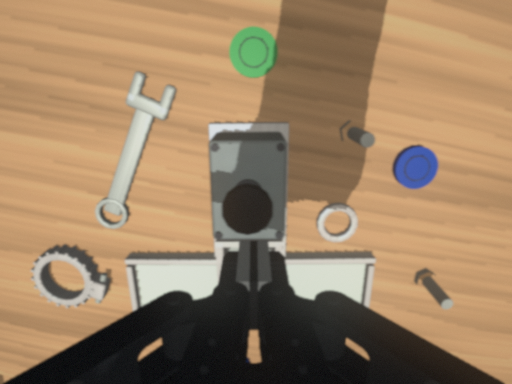

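Wrist view: plunger head at (247,207), against a prediction of (248,210). The pose is good, so descend and press.

```bash
python3 -m crank '[[0.07,-0.12,1,0,0,0,1],[0.07,-0.12,1.7,0,0,0,1],[0.07,-0.12,2.1,0,0,0,1],[0.07,-0.12,2.1,0,0,0,1]]' 
python3 -m crank '[[0,0,0.2,0,0,0,1],[0,0,0.4,0,0,0,1],[0,0,0.6,0,0,0,1],[0,0,0.8,0,0,0,1],[0,0,1,0,0,0,1],[0,0,1.15,0,0,0,1],[0,0,1.25,0,0,0,1],[0,0,1.25,0,0,0,1]]'
```

```text
t: 2.2
tool_pos: [0.507, -0.0175, 0.1052]
ee_rot: [[-0.979, -0.203, -0.003], [-0.203, 0.979, 0.001], [0.002, 0.002, -1.0]]
force: [0.1, 0.4, -0.2]
opening: 0.0002
gripper_force: 0.0
t: 3.0
tool_pos: [0.5092, -0.0186, 0.0763]
ee_rot: [[-0.98, -0.201, 0.002], [-0.201, 0.98, 0.001], [-0.002, 0.0, -1.0]]
force: [-2.8, 2.6, 10.2]
opening: 0.0002
gripper_force: 4.7
```

```bash
python3 -m crank '[[0,0,0.06,0,0,0,1],[0,0,0.12,0,0,0,1],[0,0,0.18,0,0,0,1],[0,0,0.18,0,0,0,1]]'
```

```text
t: 3.4
tool_pos: [0.5094, -0.0186, 0.0747]
ee_rot: [[-0.98, -0.201, 0.002], [-0.201, 0.98, -0.001], [-0.002, -0.001, -1.0]]
force: [-11.3, 2.6, 37.5]
opening: 0.0002
gripper_force: 19.1
```

It is on its stop at z = 0.0747 and 37 N. Let it rise.

```bash
python3 -m crank '[[0,0,-0.4,0,0,0,1],[0,0,-0.8,0,0,0,1],[0,0,-1.2,0,0,0,1],[0,0,-1.8,0,0,0,1],[0,0,-2.6,0,0,0,1],[0,0,-3,0,0,0,1],[0,0,-3,0,0,0,1],[0,0,-3,0,0,0,1]]' >/dev/null
python3 -c "
from h import *
go(.046,.052,.12)
import time
save('top','pics/top2.png',(200,155,330,245),6); save('side','pics/side2.png',(210,170,330,270),5)"
```

```text
shift [-4.65  1.92  1.01] yaw err -0.002 tilt [-0. -0.] t 4.2 F [ 0.3 -0.7 -0.6]
```

View pics/side2.png

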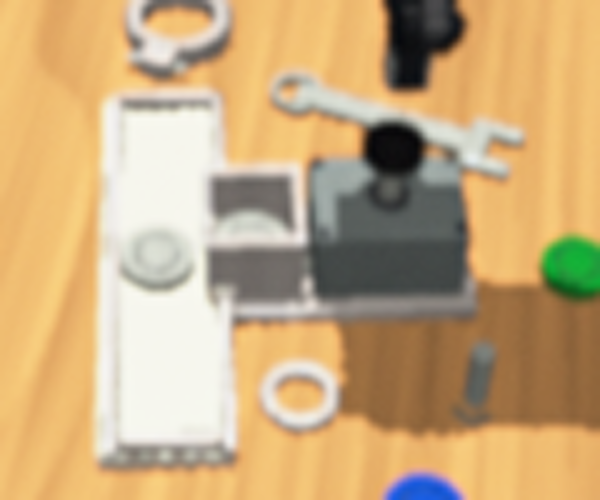

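The side crop shows one blank in the channel at (157,255), a blank still in the magazine, and the plunger up.

```bash
python3 - <<'E'
from h import *
w=onplane("side",(157.5)/5-.5+210,(255.5)/5-.5+170,.018)
c,s=np.cos(Q[2]),np.sin(Q[2]);d=w[:2]-Q[:2];print(w,"feeder",c*d[0]+s*d[1],-s*d[0]+c*d[1])
E
python3 -m crank '[[-4.65,1.92,0,0,0,0,1],[-4.65,1.92,0,0,0,0,1],[-4.65,1.92,0,0,0,0,1],[-4.65,1.92,0.5,0,0,0,1],[-4.65,1.92,2,0,0,0,1],[-4.65,1.92,3,0,0,0,1],[-4.65,1.92,3,0,0,0,1],[-4.65,1.92,3,0,0,0,1]]'
python3 -c "
from h import *
go(.046,.052,.014)"
```

```text
[ 6.27670940e-01 -3.69309962e-04  1.80000000e-02] feeder 0.05091245477228297 -0.0008759366496749518
t: 5.1
tool_pos: [0.6113, 0.0503, 0.0696]
ee_rot: [[-0.98, -0.2, -0.003], [-0.2, 0.98, -0.0], [0.003, 0.0, -1.0]]
force: [-0.1, -0.3, 0.9]
opening: 0.0
gripper_force: 0.0
shift [-0.05 -0.    2.22] yaw err -0.002 tilt [-0.003 -0.   ] t 5.1 F [-0.1 -0.3  0.9]
```

```bash
python3 -m crank '[[-0.1,0,1,0,0,0,1],[-0.1,0,1.7,0,0,0,1],[-0.1,0,2.1,0,0,0,1],[-0.1,0,2.2,0,0,0,1],[-0.1,0,2.2,0,0,0,1],[-0.1,0,2.2,0,0,0,1]]'
python3 -c "
from h import *
go(.046,-.060,.0135)
save('wrist','pics/w2.png')"
```

```text
t: 5.7
tool_pos: [0.6156, 0.0514, 0.0163]
ee_rot: [[-0.98, -0.2, 0.001], [-0.2, 0.98, 0.0], [-0.001, -0.0, -1.0]]
force: [0.4, 0.1, 0.3]
opening: -0.0002
gripper_force: 0.0
shift [ 0.14 -4.49  0.11] yaw err -0.002 tilt [0.001 0.   ] t 5.7 F [0.4 0.1 0.3]
```

View pics/w2.png

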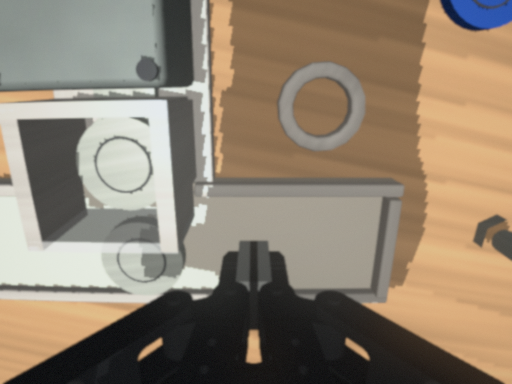

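Wrist view: the shut tips at (253,250) are inside the channel, the blank is at (142,260) to their -y side, and the path is clear. Push slowly.

```bash
python3 -m crank '[[0,-0.1,0.12,0,0,0,1],[0,-0.4,0.12,0,0,0,1],[0.05,-0.65,0.12,0,0,0,1],[0.05,-0.9,0.12,0,0,0,1],[0.1,-1.15,0.12,0,0,0,1],[0.1,-1.4,0.12,0,0,0,1],[0.1,-1.65,0.12,0,0,0,1],[0.1,-1.9,0.12,0,0,0,1]]'
python3 -m crank '[[0,-0.25,0,0,0,0,1],[0,-0.5,0,0,0,0,1],[0,-0.75,0,0,0,0,1],[0,-1,0,0,0,0,1],[0,-1.25,0,0,0,0,1],[0,-1.5,0,0,0,0,1],[0,-1.7,0,0,0,0,1],[0,-1.9,0,0,0,0,1]]'
python3 -c "
from h import *
go(.046,-.068,.0135)
save('side','pics/side3.png',(210,170,330,270),5)"
```

```text
t: 6.55
tool_pos: [0.6221, 0.0037, 0.0125]
ee_rot: [[-0.98, -0.2, 0.0], [-0.2, 0.98, 0.0], [-0.0, 0.0, -1.0]]
force: [-0.2, 0.9, -0.4]
opening: 0.0001
gripper_force: 0.1
t: 7.35
tool_pos: [0.6316, -0.0428, 0.0125]
ee_rot: [[-0.98, -0.2, -0.0], [-0.2, 0.98, 0.0], [-0.0, 0.0, -1.0]]
force: [0.1, 0.8, -0.0]
opening: 0.0001
gripper_force: 0.1
shift [ 0.02 -0.99 -0.04] yaw err -0.002 tilt [-0.  0.] t 7.35 F [ 0.1  0.8 -0. ]
```

View pics/side3.png

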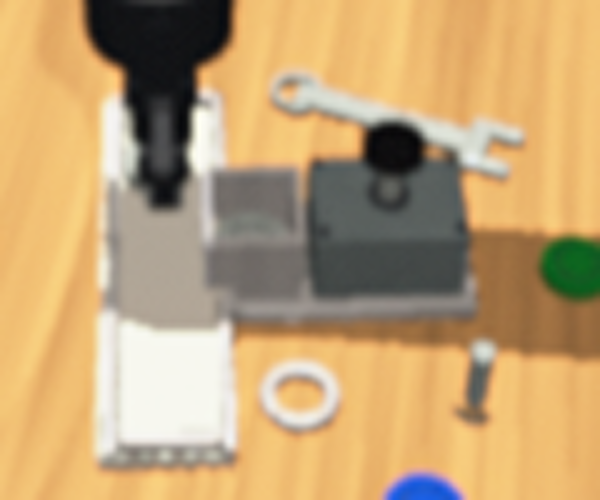

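The side crop shows the tips at (165,195) and the blank ahead of them at about (160,150), still in the channel. Continue slowly until it meets the stop.

```bash
python3 -m crank '[[0,-0.2,0,0,0,0,1],[0,-0.4,0,0,0,0,1],[0,-0.55,0,0,0,0,1],[0,-0.7,0,0,0,0,1],[0,-0.8,0,0,0,0,1],[0,-0.8,0,0,0,0,1]]'
python3 -m crank '[[0,-0.06,0,0,0,0,1],[0,-0.12,0,0,0,0,1],[0,-0.18,0,0,0,0,1],[0,-0.18,0,0,0,0,1]]'
python3 -c "
from h import *
go(.046,-.068,.0135)"
```

```text
t: 8.0
tool_pos: [0.6356, -0.0626, 0.0125]
ee_rot: [[-0.98, -0.199, 0.0], [-0.199, 0.98, -0.0], [-0.0, -0.0, -1.0]]
force: [-0.6, -0.7, -0.1]
opening: -0.0001
gripper_force: 0.0
t: 8.4
tool_pos: [0.6364, -0.0666, 0.0125]
ee_rot: [[-0.98, -0.2, 0.0], [-0.2, 0.98, -0.0], [0.0, -0.0, -1.0]]
force: [0.5, -0.2, -0.4]
opening: -0.0001
gripper_force: 0.0
shift [ 0.02 -0.02 -0.04] yaw err -0.002 tilt [ 0. -0.] t 8.4 F [ 0.5 -0.2 -0.4]
```

```bash
for i in 1 2 3; do python3 -m crank '[[0,-0.04,0,0,0,0,1],[0,-0.08,0,0,0,0,1],[0,-0.08,0,0,0,0,1]]' | egrep 'tool_pos|force: \[';done
```

```text
tool_pos: [0.6368, -0.0685, 0.0125]
force: [-0.6, 0.1, 0.0]
tool_pos: [0.637, -0.0694, 0.0125]
force: [-0.4, 2.6, 0.3]
tool_pos: [0.6372, -0.0697, 0.0125]
force: [-1.8, 5.4, 1.5]
```

The force has risen to 5.7 N and motion has stalled, so the blank is against the stop. Back off, rise and look.

```bash
python3 -m crank '[[0,0.3,0,0,0,0,1],[0,1,0,0,0,0,1],[0,1.6,0,0,0,0,1],[0,1.6,-1,0,0,0,1],[0,1.6,-3,0,0,0,1],[0,1.6,-5,0,0,0,1],[1,3,-6,0,0,0,1],[4,5,-6.5,0,0,0,1]]' |head -2
python3 -m crank '[[6,6,-1,0,0,0,1],[6,6,-1,0,0,0,1],[6,6,-1,0,0,0,1],[6,6,-1,0,0,0,1],[6,6,-1,0,0,0,1],[6,6,-1,0,0,0,1],[6,6,-1,0,0,0,1]]' |head -3
python3 -c "
from h import *
save('top','pics/top4.png',(200,155,330,245),6)"
```

```text
t: 10.1
tool_pos: [0.5557, 0.0182, 0.1737]
t: 10.8
tool_pos: [0.3761, 0.132, 0.1948]
ee_rot: [[-0.98, -0.201, 0.002], [-0.201, 0.98, -0.0], [-0.002, -0.0, -1.0]]
```

View pics/top4.png

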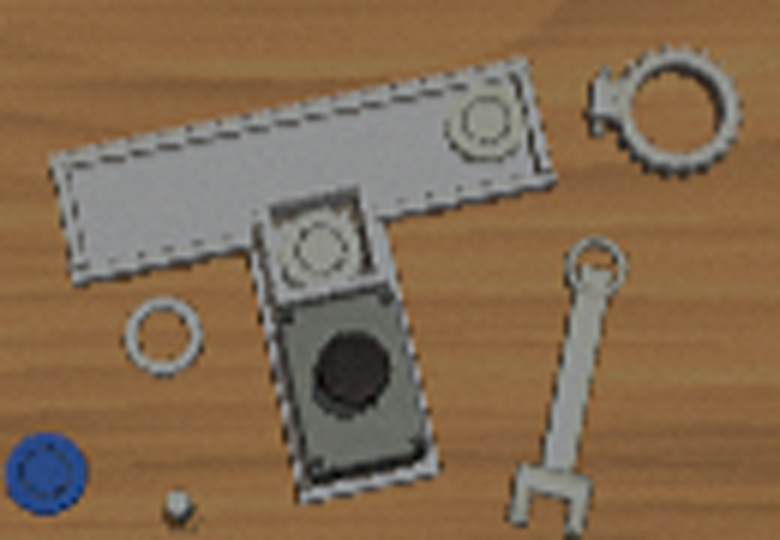

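The top crop shows the blank at (486,120) against the right stop. The ring, wrench, centring ring and bolt have not moved. A quick number check before handing in.

```bash
python3 - <<'E'
from h import *
w=onplane("top",486.5/6-.5+200,120.5/6-.5+155,.018)
c,s=np.cos(Q[2]),np.sin(Q[2]);d=w[:2]-Q[:2];x,y=c*d[0]+s*d[1],-s*d[0]+c*d[1];print(x,y)
if y<-.092: print(robot.finish_job())
E
```

```text
0.04986467750167527 -0.09481458126463292
the job is handed in; nothing more can be done
None
```

The job is handed in: I pressed the plunger to its stop once and let it rise, and one blank came out. I pushed it against the end stop by the clamp ring (feeder y about -95 mm), and the gripper is clear with nothing visibly disturbed near the feeder.

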